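# Load the booth carrier with gas nozzles in order

### The job

Move all four welding gas nozzles from the colour-coded posts of the aluminium strip to the pins of the blue carrier, one on each pin, wide end down and fully home, in the same order from left to right as they stood on the strip. Do not knock a nozzle over, leave the spray can, the jar and the brush where they are, and let go of everything at the end.

Things in the scene. Friction and masses are not known exactly. Their poses are not given: they have to be found in the camera images.
- nozzle_copper: Loose MIG welding gas nozzle, an open metal tube: copper-coloured, with a short cone at its top and a red band round its foot. 72 mm high, 31 mm outside diameter up to 58 mm above its foot, bore 25 mm at the foot, about 0.11 kg. Stands upright, wide end down, over a post pin. Origin: centre of its underside; z along its axis, up; its yaw is arbitrary (it is round).
- nozzle_brass: Loose MIG welding gas nozzle, an open metal tube: yellow brass, with a narrower neck (22 mm) at its top and a blue band round its foot. 74 mm high, 31 mm outside diameter up to 54 mm above its foot, bore 25 mm at the foot, about 0.11 kg. Stands upright, wide end down, over a post pin. Origin: centre of its underside; z along its axis, up; its yaw is arbitrary (it is round).
- nozzle_nickel: Loose MIG welding gas nozzle, an open metal tube: silver, straight from end to end, with a yellow band round its foot. 68 mm high, 31 mm outside diameter up to 68 mm above its foot, bore 25 mm at the foot, about 0.11 kg. Stands upright, wide end down, over a post pin. Origin: centre of its underside; z along its axis, up; its yaw is arbitrary (it is round).
- nozzle_black: Loose MIG welding gas nozzle, an open metal tube: black, with a long cone at its top and a green band round its foot. 76 mm high, 31 mm outside diameter up to 52 mm above its foot, bore 25 mm at the foot, about 0.11 kg. Stands upright, wide end down, over a post pin. Origin: centre of its underside; z along its axis, up; its yaw is arbitrary (it is round).
- post_copper: Fixed storage post of the copper nozzle, on the strip: red round foot 44 mm across and 8 mm high, with a steel pin 10 mm thick and 48 mm high on it, tapered over its last 14 mm. Holds that nozzle at the start, its underside resting on the foot. Origin: centre of the foot's underside, which is 8 mm above the table; y along the row, as the strip's.
- post_brass: Fixed storage post of the brass nozzle, on the strip: blue round foot 44 mm across and 8 mm high, with a steel pin 10 mm thick and 48 mm high on it, tapered over its last 14 mm. Holds that nozzle at the start, its underside resting on the foot. Origin: centre of the foot's underside, which is 8 mm above the table; y along the row, as the strip's.
- post_nickel: Fixed storage post of the nickel nozzle, on the strip: yellow round foot 44 mm across and 8 mm high, with a steel pin 10 mm thick and 48 mm high on it, tapered over its last 14 mm. Holds that nozzle at the start, its underside resting on the foot. Origin: centre of the foot's underside, which is 8 mm above the table; y along the row, as the strip's.
- post_black: Fixed storage post of the black nozzle, on the strip: green round foot 44 mm across and 8 mm high, with a steel pin 10 mm thick and 48 mm high on it, tapered over its last 14 mm. Holds that nozzle at the start, its underside resting on the foot. Origin: centre of the foot's underside, which is 8 mm above the table; y along the row, as the strip's.
- strip: The rack to empty: fixed flat aluminium bar 252 (y) x 58 (x) x 8 mm on the table. The four posts stand on its centre line at y = +90, +30, -30, -90 mm; which post has which place varies. Origin: centre of underside; y along the row, to the left as seen from the robot, within 0.3 rad; x away from the robot.
- carrier: The rack to fill: fixed blue block 256 (y) x 84 (x) x 18 mm, loop handle at each end, left or right of the strip. Four steel pins at y = +90, +30, -30, -90 mm, each on a black rubber washer 46 mm across (top 21 mm above the table, where a nozzle's foot rests); pins 10 mm thick, up to 69 mm, last 14 mm pointed. Origin: centre of underside; y along the row, to the robot's left, within 0.3 rad.
- spray_can: Bystander: loose yellow spray can with a red cap, 52 mm across, 165 mm high, standing beyond the racks. Origin: centre of its underside.
- dip_jar: Bystander: loose low orange jar with a black lid, 68 mm across, 52 mm high, beyond the racks. Origin: centre of its underside.
- wire_brush: Bystander: loose hand brush with a wooden handle, 200 mm long, 42 mm wide, 20 mm high, lying on the table beyond the racks. Origin: centre of its underside.

How it is judged:
By the outcome, as a careful person would: the job done as asked, in the order asked, and still so for the second after the job is handed in, with the robot touching nothing.
It also fails if it takes over 99 s, if anything falls off the work surface, if the arm or the gripper's body presses on something with over 40 N, if the wrist force passes 120 N, or if a joint passes its speed limit or range.

### The arm

A 7-joint arm with a two-finger parallel gripper is mounted at the origin on the work surface. World frame = base frame: x ahead of the robot, y to its left, z up, the work surface at z = 0. Lengths are in m, angles in rad, forces in N, time in s.
With the tool pointing down it reaches from about 0.4 to 0.875 m from the base axis. Payload 4.4 kg.
Tool frame: the origin (TCP) lies at the very end of the fingers, on their centre line; the grasp point (between the pads) lies 19 mm behind it; z points along the fingers, y is the direction in which the jaws open and shut (so a half turn about z gives the same grasp; the last joint's range is limited). The gripper opens to 85 mm and grips with 20 to 120 N. Pads are 22 mm wide; open, the fingers measure 114 mm over their backs; the gripper's body (76 mm by 85 mm) begins 54 mm behind the grasp point. The pads swing forward as they close: fully open they stand 13 mm farther back than shut.
Start: joints at [1.197, 0.628, 0.038, 1.517, -0.027, 0.996, -0.02], TCP at [0.197, -0.619, 0.231] pointing down, gripper open.
Joint ranges: [-3.06, 3.06], [-0.37, 2.12], [-1.25, 1.32], [0.18, 2.47], [-1.1, 4.24], [0.23, 1.98], [-2.94, 2.94]. Speed limits (rad/s): [2.57, 2.57, 3.14, 3.14, 3.14, 3.14, 3.14].

### API

Orientations are given as a unit quaternion [x, y, z, w].
In Python, from rig import monitor, imaging, env gives the robot as it stands. The module is installed in compiled form; this text tells all that it offers.
- The arm moves only by the tool arm_command, never from a script. Its argument "increments" is a list of rows, each a list of 3 entries, a list of its own where there are three numbers: the shift along the world's x, y, z in mm, then the turn about the world's z in degrees, then the gripper's target within -1 to 1 (shut at 1, half-way at 0, fully open at -1). In form: [[[dx, dy, dz], twist, hand], ...]. A call has 1 to 12 rows; each row shifts and turns the pose as measured when the row begins; what a row does not reach is not made up. A row lasts 1/12 s, in which the tool goes at most 41.7 mm and 7.16 degrees, less where a joint would pass 70% of its speed; a pose out of reach is approached as far as the arm can. A call is refused whole if a number of a shift passes 41.7 or a number of a turn 7.16, either way. A call with a gripper value outside its range is refused whole. The fingers move at their own pace and stop on an object; "force" is the grip in N (left out, the last holds). Time passes only in rows, so rows that do not move let the fingers close. It gives the time, the measured TCP pose, the force and the opening at its end, in the units of the state.
- monitor.sense(): the state, without advancing time (a new reading comes with each control period).
- imaging.capture(name): name is "scene" or "top" or "wrist"; returns a dict with "frame" (480x640x3 uint8, red, green, blue), "depth" (480x640 float32, m along the optical axis (not along the pixel's ray), 0 where there is no reading), "K" (3x3 intrinsics, pixels), "k1" (the pictures are not rectified: a ray, as slopes to the right and down, at radius r is drawn at 1 + k1 r^2 times it, then the intrinsics apply), "T" (4x4, takes a point from camera to world coordinates). Camera axes: x right, y up, looking along -z (the intrinsics and any distortion apply to the point x, -y, -z); pixel columns grow to the right and rows downward; lengths in m; the calibration is good to about 2 mm. A picture is of the moment at which its call begins.
- env.sign_off(): hands the job in, once; it reports no verdict.
The state is a dict: "time_s": time; "joint_positions": joint angles; "joint_velocities": joint speeds; "joint_efforts": joint torques, N m; "position": TCP position; "orientation": TCP orientation; "contact_force": force on the tool from outside, world axes, zero at the start; "torque": the same for the moment, N m; "width": opening from 0.0 (shut) to 1.0 (fully open).
Only numpy, scipy, OpenCV 4.12 (cv2) and the standard library are available. Lean on these libraries where they do the work, as an engineer would, in place of code of your own. Each camera call takes 0.05 s, during which the arm holds its last target. There are 200 camera calls.

## Working session

There is one attempt and no reset: what is moved stays moved. The work goes in short steps, Python scripts to look and compute and a tool call to move; the robot and the scene stay as the last step left them, time stands still between calls to the robot, and variables do not carry over. Pictures are saved under pics/ and viewed, about 12 in all and at most 16, crops included, and the job is handed in when it is done.

Besides the shell and the picture viewer there is one more tool, called by a JSON object that holds its "method" and its "body". arm_command: Moves the arm, as the interface text tells. Its arguments: {"type":"object","properties":{"increments":{"type":"array"},"force":{"type":"number"}},"required":["increments"]}

```bash
mkdir -p pics; cat > h.py <<'E'
import numpy as np, cv2
from rig import monitor, imaging, env
def cap(n,save=None):
    c=imaging.capture(n)
    if save: cv2.imwrite('pics/'+save,c['frame'][:,:,::-1])
    return c
def ray(c,uv):
    uv=np.array(uv,float).reshape(-1,1,2)
    p=cv2.undistortPoints(uv,c['K'],np.array([c['k1'],0,0,0.]))[:,0]
    d=np.c_[p[:,0],-p[:,1],-np.ones(len(p))]
    return c['T'][:3,3],d@c['T'][:3,:3].T
def onplane(c,uv,z):
    o,d=ray(c,uv); return o+d*((z-o[2])/d[:,2])[:,None]
def proj(c,P):
    q=(np.atleast_2d(P)-c['T'][:3,3])@c['T'][:3,:3]
    s=np.c_[q[:,0],-q[:,1]]/-q[:,2:3]; s=s*(1+c['k1']*(s**2).sum(1))[:,None]
    return s@np.diag([c['K'][0,0],c['K'][1,1]])+c['K'][:2,2]
def atdepth(c,uv):
    u=np.round(uv).astype(int).reshape(-1,2); o,d=ray(c,uv)
    return o+d*c['depth'][u[:,1],u[:,0]][:,None]
E
python3 - <<'E'
from h import *
s=monitor.sense(); print(s)
for n in ("scene","top","wrist"):
    c=cap(n,n+'0.png'); print(n,c['K'].round(1).tolist(),c['k1'],c['T'].round(3).tolist())
E
```

```text
{'time_s': 0.0, 'joint_positions': array([ 1.19718188,  0.62933014,  0.0384598 ,  1.51837983, -0.02700364,
        0.99630009, -0.01998531]), 'joint_velocities': array([-2.60227634e-03,  2.37441469e-04, -5.63457955e-04,  5.23639953e-05,
        8.31394806e-05,  1.02784963e-03, -4.89564140e-04]), 'joint_efforts': array([-2.58227556e-04, -5.63399827e+01,  1.22619711e+00, -1.93445742e+01,
        1.10707461e-02,  1.06351831e-02, -2.65131609e-05]), 'position': array([ 0.19676206, -0.61884182,  0.230396  ]), 'orientation': array([ 9.88179352e-01,  1.53299274e-01, -1.61313392e-04, -9.35645197e-04]), 'contact_force': array([ 9.76177832e-02, -1.69887600e-04,  6.41827444e-01]), 'torque': array([-0.03449248,  0.0116812 , -0.01597323]), 'width': 0.9999155220530535}
scene [[608.9, 0.0, 323.7], [0.0, 608.9, 244.6], [0.0, 0.0, 1.0]] -0.19302239462152157 [[0.657, -0.462, 0.596, 1.351], [0.754, 0.383, -0.534, -0.617], [0.018, 0.8, 0.6, 0.772], [0.0, 0.0, 0.0, 1.0]]
top [[624.2, 0.0, 314.1], [0.0, 624.2, 234.9], [0.0, 0.0, 1.0]] -0.07391145379579347 [[-0.022, 0.992, -0.121, 0.502], [-1.0, -0.02, 0.017, -0.004], [0.014, 0.121, 0.993, 1.054], [0.0, 0.0, 0.0, 1.0]]
wrist [[403.7, 0.0, 321.8], [0.0, 403.7, 229.9], [0.0, 0.0, 1.0]] -0.04787943497136845 [[0.302, 0.907, 0.293, 0.271], [-0.953, 0.288, 0.09, -0.596], [-0.003, -0.306, 0.952, 0.373], [0.0, 0.0, 0.0, 1.0]]
```

View pics/top0.png

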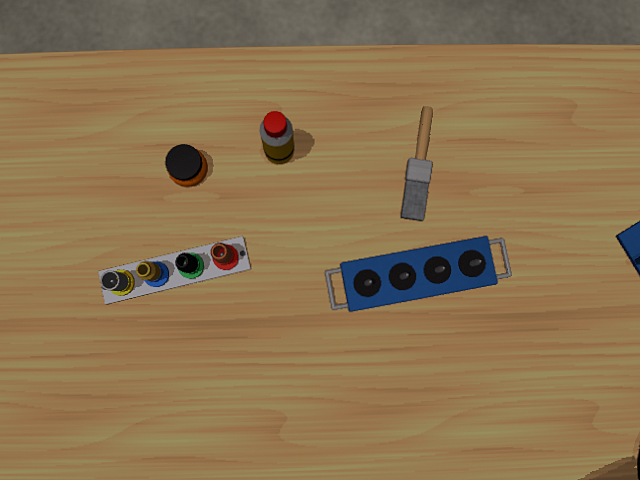

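View pics/scene0.png

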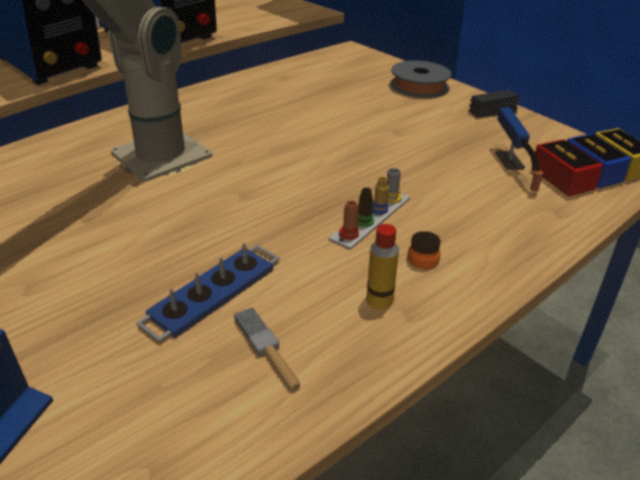

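Top view: the strip is on the left (about 175,270), holding from left to right nickel, brass, black, copper. The carrier is on the right (about 420,273) with its four pins empty.

```bash
cat > m.py <<'E'
from h import *
def rack(c,mask,z,box):
    m=np.zeros_like(mask); x0,y0,x1,y1=box; m[y0:y1,x0:x1]=mask[y0:y1,x0:x1]
    m=cv2.morphologyEx(m,cv2.MORPH_OPEN,np.ones((3,3)))
    pts=np.concatenate([k for k in cv2.findContours(m,0,1)[0] if len(k)>15])
    P=onplane(c,cv2.convexHull(pts)[:,0],z)
    (cx,cy),(w,h),a=cv2.minAreaRect((P[:,:2]*1000).astype(np.float32))
    b=cv2.boxPoints(((cx,cy),(w,h),a)); e=max((b[1]-b[0],b[2]-b[1]),key=np.linalg.norm); e=e/np.linalg.norm(e)
    if e[1]<0:e=-e
    print('centre',round(cx,1),round(cy,1),'size',round(w,1),round(h,1),'yaw deg',np.degrees(np.arctan2(-e[0],e[1])).round(2))
    for k in(90,30,-30,-90): print(k,(np.array([cx,cy])+k*e).round(1))
c=cap('top'); f=c['frame']; hsv=cv2.cvtColor(f,cv2.COLOR_RGB2HSV)
print('carrier'); rack(c,cv2.inRange(hsv,(100,130,40),(125,255,255)),.018,(335,225,505,320))
ws=cv2.inRange(hsv,(0,0,0),(180,255,75)); m=np.zeros_like(ws); m[235:305,345:495]=ws[235:305,345:495]
for k in cv2.findContours(m,0,1)[0]:
    if cv2.contourArea(k)>200: print('washer',onplane(c,cv2.fitEllipse(cv2.convexHull(k))[0],.021).round(4))
print('strip'); rack(c,cv2.inRange(hsv,(0,0,130),(180,40,255)),.008,(95,230,255,308))
for n,lo,hi in(('y',(22,120,90),(34,255,255)),('b',(100,130,60),(125,255,255)),('g',(45,120,40),(80,255,255)),('r',(0,170,90),(4,255,255))):
    m=np.zeros_like(ws); m[230:308,95:255]=cv2.inRange(hsv,lo,hi)[230:308,95:255]
    k=max(cv2.findContours(m,0,1)[0],key=cv2.contourArea)
    print(n,cv2.contourArea(k),onplane(c,cv2.fitEllipse(cv2.convexHull(k))[0],.016).round(4))
E
python3 m.py; python3 -c "
import cv2
a=cv2.imread('pics/top0.png');cv2.imwrite('pics/crop.png',cv2.resize(a[225:315,90:260],None,fx=4.5,fy=4.5,interpolation=cv2.INTER_CUBIC))"
```

```text
carrier
centre 560.7 -195.0 size 82.0 253.6 yaw deg 9.08
90 [ 546.5 -106.2]
30 [ 556.  -165.4]
-30 [ 565.4 -224.7]
-90 [ 574.9 -283.9]
washer [[ 0.5467 -0.1074  0.021 ]]
washer [[ 0.5564 -0.1662  0.021 ]]
washer [[ 0.5659 -0.2252  0.021 ]]
washer [[ 0.5753 -0.2841  0.021 ]]
strip
centre 576.0 215.0 size 57.0 250.1 yaw deg 12.73
90 [556.2 302.8]
30 [569.4 244.3]
-30 [582.6 185.8]
-90 [595.8 127.2]
y 88.5 [[0.5558 0.3025 0.016 ]]
b 178.5 [[0.5686 0.2435 0.016 ]]
g 164.0 [[0.5816 0.1851 0.016 ]]
r 139.5 [[0.5947 0.127  0.016 ]]
```

View pics/crop.png

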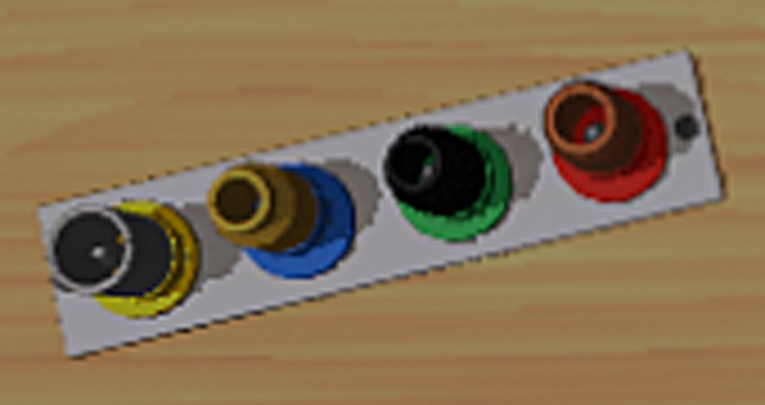

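Block, washer and foot measurements agree within about 1.5 mm, and the rack sizes match the given ones. The jaws have to open across the row because neighbours stand 60 mm apart. I'll start with copper.

{"method": "arm_command", "body": {"increments": [[[25, 32, 0], 7.1, -1], [[25, 32, 0], 7.1, -1], [[25, 32, 0], 7.1, -1], [[25, 32, 0], 7.1, -1], [[25, 32, 0], 7.1, -1], [[25, 32, 0], 7.1, -1], [[25, 32, 0], 7.1, -1], [[25, 32, 0], 7.1, -1], [[25, 32, 0], 7.1, -1], [[25, 32, 0], 7.1, -1], [[25, 32, 0], 7.1, -1], [[25, 32, 0], 7.1, -1]], "force": 40}}

```text
time_s: 1.2
position: [0.4911, -0.2302, 0.2299]
orientation: [0.621, 0.784, -0.003, 0.005]
contact_force: [0.7, -0.3, -0.3]
width: 1.0
```

{"method": "arm_command", "body": {"increments": [[[10.4, 36, 0], -0.5, -1], [[10.4, 36, 0], 0, -1], [[10.4, 36, 0], 0, -1], [[10.4, 36, 0], 0, -1], [[10.4, 36, 0], 0, -1], [[10.4, 36, 0], 0, -1], [[10.4, 36, 0], 0, -1], [[10.4, 36, 0], 0, -1], [[10.4, 36, 0], 0, -1], [[10.4, 36, 0], 0, -1], [[0, 0, -30], 0, -1], [[0, 0, -30], 0, -1]]}}

```text
time_s: 2.2
position: [0.6058, 0.1619, 0.1742]
orientation: [0.618, 0.786, 0.007, 0.009]
contact_force: [-0.1, -1.8, -0.9]
width: 1.0
```

```bash
cat > w.py <<'E'
# pose readout against the row targets
from h import *; import sys
s=monitor.sense(); q=s['orientation']; R=2*np.degrees(np.arctan2(q[1],q[0]))-90
p=s['position']*1000
t={'S':[(555.8,302.8),(569,244),(582.2,185.5),(595.2,127.1)],'C':[(546.6,-106.8),(556.2,-165.8),(565.6,-225),(575.1,-284)]}[sys.argv[1][0]][int(sys.argv[1][1])]
yw={'S':12.73,'C':9.08}[sys.argv[1][0]]
print('t',round(s['time_s'],2),'pos',p.round(1),'go',(np.array(t)-p[:2]).round(1),'turn',round(yw-R,2),'w',round(s['width'],3),'F',s['contact_force'].round(1))
if len(sys.argv)>2: cap(sys.argv[2],sys.argv[3])
E
python3 w.py S3 wrist w1.png
```

```text
t 2.2 pos [605.8 161.9 174.2] go [-10.6 -34.8] turn -0.89 w 1.0 F [-0.1 -1.8 -0.9]
```

View pics/w1.png

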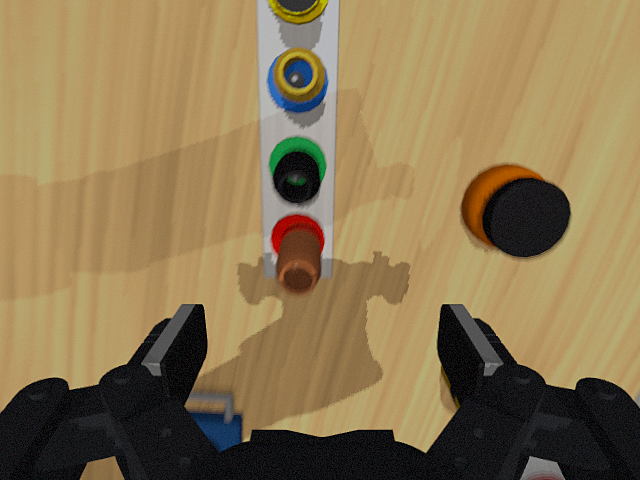

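```bash
cat > p.py <<'E'
from h import *
c=cap('wrist'); s=monitor.sense(); print(s['position'],c['T'][:3,3])
print(proj(c,[(.5952,.1271,.016),(.5822,.1855,.016),(.569,.244,.016),s['position']]).round(0).tolist())
E
python3 p.py; python3 w.py S3
```

```text
[0.6019905  0.16063661 0.17041061] [0.58133192 0.23859083 0.31119619]
[[300.0, 249.0], [300.0, 173.0], [300.0, 88.0], [321.0, 314.0]]
t 2.3 pos [602.  160.6 170.4] go [ -6.8 -33.5] turn -0.91 w 0.999 F [-0.6  1.  -0.7]
```

{"method": "arm_command", "body": {"increments": [[[-6.8, -15, 0], -0.9, -1], [[0, -14, 0], 0, -1], [[0, 0, 0], 0, -1], [[0, 0, 0], 0, -1], [[0, 0, 0], 0, -1]]}}

```text
time_s: 2.72
position: [0.5968, 0.1273, 0.1738]
orientation: [0.626, 0.78, 0.003, 0.007]
contact_force: [-0.4, 0.1, 0.5]
width: 0.994
```

```bash
python3 w.py S3 wrist w2.png; python3 p.py;python3 w.py S3
```

```text
t 2.72 pos [596.8 127.3 173.8] go [-1.6 -0.2] turn 0.21 w 0.994 F [-0.4  0.1  0.5]
[0.59671941 0.12826229 0.17375889] [0.57737139 0.20457993 0.31639642]
[[317.0, 207.0], [317.0, 127.0], [316.0, 37.0], [323.0, 306.0]]
t 2.82 pos [596.7 128.3 173.8] go [-1.5 -1.2] turn 0.15 w 1.0 F [ 0.3  0.2 -0.3]
```

View pics/w2.png

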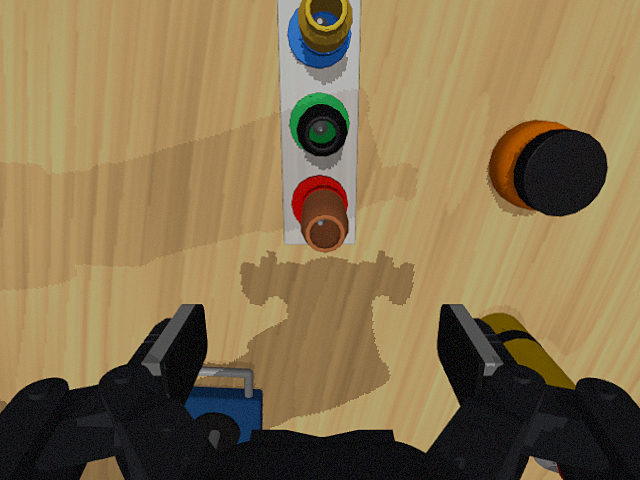

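The posts appear within about 3 px (around 2 mm) of where they were predicted (red foot near 319,204). Descending.

{"method": "arm_command", "body": {"increments": [[[-1.5, -1, -20], 0, -1], [[0, 0, -20], 0, -1], [[0, 0, -20], 0, -1], [[0, 0, -20], 0, -1], [[0, 0, -15], 0, -1], [[0, 0, -10], 0, -1], [[0, 0, 0], 0, -1], [[0, 0, 0], 0, -1]]}}

```text
time_s: 3.48
position: [0.5995, 0.1326, 0.0695]
orientation: [0.624, 0.781, 0.01, 0.009]
contact_force: [-0.2, 0.1, -0.2]
width: 0.998
```

```bash
python3 w.py S3
```

```text
t 3.48 pos [599.5 132.6  69.5] go [-4.3 -5.5] turn -0.03 w 0.998 F [-0.2  0.1 -0.2]
```

```bash
cat >> w.py <<'E'
from scipy.spatial.transform import Rotation as Ro
print('tool z (deg off down)',np.degrees(Ro.from_quat(q).as_matrix()[:2,2]).round(2))
E
python3 w.py S3; python3 - <<'E'
from h import *
for i in range(3):
    cap('wrist'); s=monitor.sense(); print(s['position'].round(4),s['orientation'].round(4),s['joint_velocities'].round(4))
E
```

```text
t 3.48 pos [599.5 132.6  69.5] go [-4.3 -5.5] turn -0.03 w 0.998 F [-0.2  0.1 -0.2]
tool z (deg off down) [1.48 0.22]
[0.5995 0.1326 0.0697] [0.6241 0.7812 0.0097 0.0089] [ 0.0037 -0.0134 -0.0013 -0.0029 -0.0013  0.0013  0.0014]
[0.5998 0.1326 0.0702] [0.6242 0.7812 0.01   0.0092] [ 0.003  -0.0115  0.0019 -0.0037  0.0025 -0.0006 -0.0001]
[0.6001 0.1325 0.0704] [0.6243 0.7811 0.0102 0.0095] [ 0.0018 -0.0039  0.0005  0.0003  0.0028 -0.0032  0.0007]
```

{"method": "arm_command", "body": {"increments": [[[-5, -5.5, -12], 0, -1], [[0, 0, -12], 0, -1], [[0, 0, -12], 0, -1], [[0, 0, 0], 0, -1], [[0, 0, 0], 0, -1]]}}

```text
time_s: 4.05
position: [0.5988, 0.1282, 0.0366]
orientation: [0.624, 0.781, 0.014, 0.012]
contact_force: [-0.2, 0.5, -0.5]
width: 1.0
```

```bash
python3 w.py S3
```

```text
t 4.05 pos [598.8 128.2  36.6] go [-3.6 -1.1] turn 0.02 w 1.0 F [-0.2  0.5 -0.5]
tool z (deg off down) [2.07 0.38]
```

{"method": "arm_command", "body": {"increments": [[[-4, -1, -3], 0, -1], [[0, 0, 0], 0, 1], [[0, 0, 0], 0, 1], [[0, 0, 0], 0, 1], [[0, 0, 0], 0, 1], [[0, 0, 0], 0, 1], [[0, 0, 0], 0, 1], [[0, 0, 0], 0, 1], [[0, 0, 0], 0, 1]], "force": 40}}

```text
time_s: 4.8
position: [0.5961, 0.1283, 0.0349]
orientation: [0.624, 0.781, 0.015, 0.013]
contact_force: [-0.2, -0.1, -0.9]
width: 0.344
```

```bash
python3 w.py S3
```

```text
t 4.8 pos [596.1 128.3  34.9] go [-0.9 -1.2] turn -0.01 w 0.344 F [-0.2 -0.1 -0.9]
tool z (deg off down) [2.25 0.46]
```

{"method": "arm_command", "body": {"increments": [[[0, 0, 15], 0, 1], [[0, 0, 25], 0, 1], [[0, 0, 25], 0, 1], [[0, 0, 25], 0, 1], [[0, 0, 20], 0, 1], [[0, 0, 10], 0, 1], [[0, 0, 0], 0, 1]]}}

```text
time_s: 5.38
position: [0.5914, 0.1269, 0.1563]
orientation: [0.624, 0.781, 0.011, 0.01]
contact_force: [0.3, 0.1, -1.9]
width: 0.343
```

```bash
python3 w.py C3
```

```text
t 5.38 pos [591.4 126.9 156.3] go [ -16.3 -410.9] turn -3.68 w 0.343 F [ 0.3  0.1 -1.9]
tool z (deg off down) [1.69 0.3 ]
```

{"method": "arm_command", "body": {"increments": [[[-1.5, -20, 0], -0.5, 1], [[-1.5, -36, 0], -0.5, 1], [[-1.5, -38, 0], -0.5, 1], [[-1.5, -38, 0], -0.5, 1], [[-1.5, -38, 0], -0.5, 1], [[-1.5, -38, 0], -0.5, 1], [[-1.5, -38, 0], -0.5, 1], [[-1.5, -38, 0], 0, 1], [[-1.5, -38, 0], 0, 1], [[-1.5, -36, 0], 0, 1], [[0, -20, 0], 0, 1], [[0, -5, 0], 0, 1]]}}

```text
time_s: 6.38
position: [0.5628, -0.2667, 0.1411]
orientation: [0.645, 0.764, 0.008, 0.0]
contact_force: [-0.1, -0.1, -1.3]
width: 0.341
```

{"method": "arm_command", "body": {"increments": [[[0, 0, 0], 0, 1], [[0, 0, 0], 0, 1]]}}

```text
time_s: 6.55
position: [0.5606, -0.268, 0.1382]
orientation: [0.646, 0.763, 0.008, -0.002]
contact_force: [-0.0, 0.3, -1.3]
width: 0.339
```

```bash
python3 w.py C3 wrist w3.png
```

```text
t 6.55 pos [ 560.6 -268.   138.2] go [ 14.5 -16. ] turn -0.38 w 0.339 F [-0.   0.3 -1.3]
tool z (deg off down) [0.42 0.79]
```

View pics/w3.png

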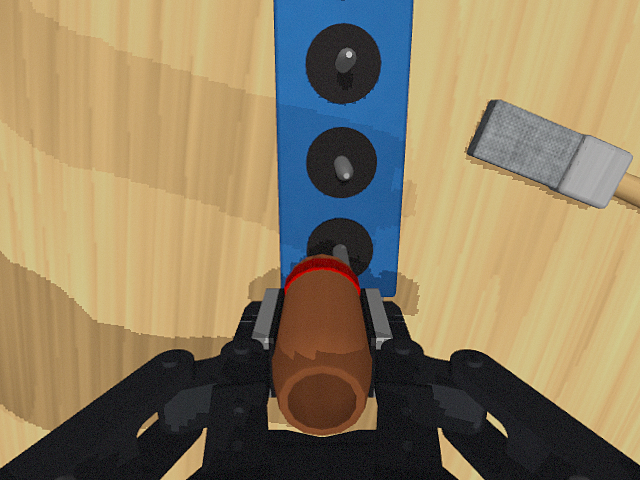

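The wrist view shows copper held squarely between the pads, foot at about (322,265), with the target pin just beyond it at (340,255). Next I correct the offset and lower it.

{"method": "arm_command", "body": {"increments": [[[14.5, -16, -8], -0.4, 1], [[0, 0, -10], 0, 1], [[0, 0, 0], 0, 1], [[0, 0, 0], 0, 1]]}}

```text
time_s: 6.93
position: [0.5778, -0.2729, 0.1195]
orientation: [0.644, 0.765, 0.01, -0.004]
contact_force: [0.8, -0.0, -1.1]
width: 0.344
```

```bash
python3 w.py C3
```

```text
t 6.93 pos [ 577.8 -272.9  119.5] go [ -2.7 -11.1] turn -0.77 w 0.344 F [ 0.8 -0.  -1.1]
tool z (deg off down) [0.4  1.11]
```

{"method": "arm_command", "body": {"increments": [[[-3, -12, -8], -0.8, 1], [[0, 0, -5], 0, 1], [[0, 0, 0], 0, 1], [[0, 0, 0], 0, 1]]}}

```text
time_s: 7.27
position: [0.5751, -0.2815, 0.1062]
orientation: [0.647, 0.762, 0.01, -0.004]
contact_force: [0.6, -0.3, -0.5]
width: 0.338
```

```bash
python3 w.py C3
```

```text
t 7.27 pos [ 575.1 -281.5  106.2] go [-0.  -2.5] turn -0.23 w 0.338 F [ 0.6 -0.3 -0.5]
tool z (deg off down) [0.42 1.19]
```

{"method": "arm_command", "body": {"increments": [[[-0.5, -3, -12], -0.2, 1], [[-0.5, 0, -15], 0, 1], [[-0.5, 0, -8], 0, 1], [[0, 0, 0], 0, 1]]}}

```text
time_s: 7.6
position: [0.5738, -0.2854, 0.0696]
orientation: [0.649, 0.761, 0.011, -0.003]
contact_force: [-0.4, -0.4, -1.5]
width: 0.341
```

```bash
python3 w.py C3
```

```text
t 7.6 pos [ 573.8 -285.4   69.6] go [1.3 1.4] turn 0.03 w 0.341 F [-0.4 -0.4 -1.5]
tool z (deg off down) [0.55 1.12]
```

{"method": "arm_command", "body": {"increments": [[[1, 1, -10], 0, 1], [[0, 0, -9], 0, 1], [[0, 0, -5], 0, 1], [[0, 0, 0], 0, 1], [[0, 0, 0], 0, 1]]}}

```text
time_s: 8.02
position: [0.5749, -0.2842, 0.0426]
orientation: [0.649, 0.761, 0.011, -0.003]
contact_force: [0.3, 0.2, -0.5]
width: 0.34
```

```bash
python3 w.py C3
```

```text
t 8.02 pos [ 574.9 -284.2   42.6] go [0.2 0.2] turn 0.04 w 0.34 F [ 0.3  0.2 -0.5]
tool z (deg off down) [0.53 1.16]
```

{"method": "arm_command", "body": {"increments": [[[0, 0, -2.5], 0, 1], [[0, 0, 0], 0, 1], [[0, 0, 0], 0, -1], [[0, 0, 0], 0, -1], [[0, 0, 0], 0, -1], [[0, 0, 0], 0, -1], [[0, 0, 0], 0, -1], [[0, 0, 0], 0, -1]]}}

```text
time_s: 8.68
position: [0.5772, -0.2849, 0.0427]
orientation: [0.649, 0.761, 0.011, -0.0]
contact_force: [0.2, -0.5, 0.3]
width: 1.0
```

```bash
python3 w.py C3 wrist w4.png
```

```text
t 8.68 pos [ 577.2 -284.9   42.7] go [-2.1  0.9] turn 0.04 w 1.0 F [ 0.2 -0.5  0.3]
tool z (deg off down) [0.81 1.04]
```

View pics/w4.png

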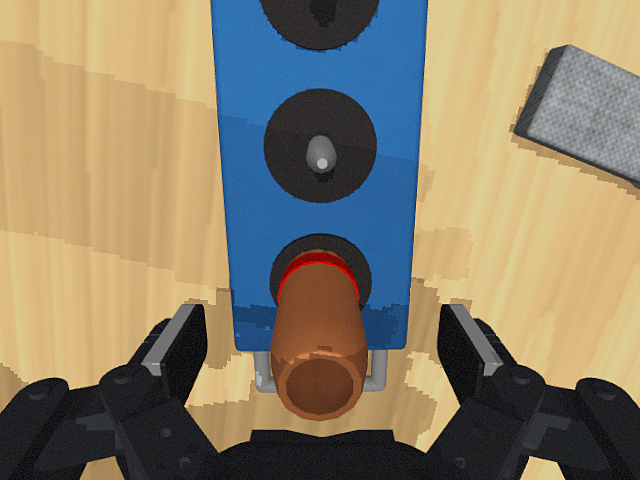

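Copper is seated on the right-hand pin: the wrist view shows its red band flush on the washer near (320,262), and the jaws are open and clear. Back to the strip for black.

{"method": "arm_command", "body": {"increments": [[[0, 0, 15], 0, -1], [[0, 0, 25], 0, -1], [[0, 0, 25], 0, -1], [[0, 0, 25], 0, -1], [[0, 0, 20], 0, -1], [[0, 0, 0], 0, -1], [[0, 20, 0], 0, -1], [[0, 36, 0], 0, -1], [[0, 38, 0], 0, -1], [[0, 38, 0], 0, -1], [[0, 38, 0], 0, -1], [[0, 38, 0], 0, -1]]}}

```text
time_s: 9.73
position: [0.5719, -0.0845, 0.154]
orientation: [0.658, 0.753, 0.008, 0.001]
contact_force: [0.8, 0.7, -0.4]
width: 1.003
```

{"method": "arm_command", "body": {"increments": [[[0, 38, 0], 0.5, -1], [[0, 38, 0], 0.5, -1], [[0, 38, 0], 0.5, -1], [[0, 38, 0], 0.5, -1], [[0, 38, 0], 0.5, -1], [[0, 35, 0], 0.5, -1], [[0, 20, 0], 0, -1], [[0, 5, 0], 0, -1], [[0, 0, 0], 0, -1], [[0, 0, 0], 0, -1]]}}

```text
time_s: 10.57
position: [0.5645, 0.1889, 0.1491]
orientation: [0.631, 0.776, 0.008, -0.003]
contact_force: [0.1, -0.3, -0.2]
width: 1.0
```

```bash
python3 w.py S2
```

```text
t 10.57 pos [564.5 188.9 149.1] go [17.7 -3.4] turn 0.99 w 1.0 F [ 0.1 -0.3 -0.2]
tool z (deg off down) [0.26 0.92]
```

{"method": "arm_command", "body": {"increments": [[[17, -4, 0], 1, -1], [[0, 0, -12], 0, -1], [[0, 0, -20], 0, -1], [[0, -1, -20], 0, -1], [[0, -1, -18], 0, -1], [[0, -1, -8], 0, -1], [[0, 0, 0], 0, -1], [[0, 0, 0], 0, -1]]}}

```text
time_s: 11.23
position: [0.5813, 0.1618, 0.0642]
orientation: [0.633, 0.774, 0.002, -0.001]
contact_force: [0.1, -0.7, 0.3]
width: 1.002
```

```bash
python3 w.py S2
```

```text
t 11.23 pos [581.3 161.8  64.2] go [ 0.9 23.7] turn 1.28 w 1.002 F [ 0.1 -0.7  0.3]
tool z (deg off down) [0.02 0.27]
```

{"method": "arm_command", "body": {"increments": [[[1, 12, 0], 1.2, -1], [[0, 10, 0], 0, -1], [[0, 0, 0], 0, -1], [[0, 0, 0], 0, -1], [[0, 0, 0], 0, -1]]}}

```text
time_s: 11.65
position: [0.5842, 0.187, 0.0676]
orientation: [0.624, 0.781, 0.004, -0.0]
contact_force: [-0.4, 0.5, -0.3]
width: 1.0
```

```bash
python3 w.py S2
```

```text
t 11.65 pos [584.2 187.   67.6] go [-2.  -1.5] turn -0.0 w 1.0 F [-0.4  0.5 -0.3]
tool z (deg off down) [0.29 0.41]
```

{"method": "arm_command", "body": {"increments": [[[-2, -1.5, -10], 0, -1], [[-1, 0, -12], 0, -1], [[0, 0, -8], 0, -1], [[0, 0, 0], 0, -1], [[0, 0, 0], 0, -1]]}}

```text
time_s: 12.07
position: [0.5807, 0.1854, 0.0349]
orientation: [0.624, 0.781, 0.005, 0.0]
contact_force: [0.4, 0.5, 0.1]
width: 0.998
```

```bash
python3 w.py S2
```

```text
t 12.07 pos [580.7 185.4  34.9] go [1.5 0.1] turn -0.04 w 0.998 F [0.4 0.5 0.1]
tool z (deg off down) [0.34 0.39]
```

{"method": "arm_command", "body": {"increments": [[[1, 0, -2], 0, -1], [[0, 0, 0], 0, 1], [[0, 0, 0], 0, 1], [[0, 0, 0], 0, 1], [[0, 0, 0], 0, 1], [[0, 0, 0], 0, 1], [[0, 0, 0], 0, 1], [[0, 0, 0], 0, 1], [[0, 0, 0], 0, 1]]}}

```text
time_s: 12.82
position: [0.5823, 0.1848, 0.0329]
orientation: [0.625, 0.781, 0.005, 0.0]
contact_force: [-1.1, 0.6, -1.7]
width: 0.359
```

```bash
python3 w.py S2
```

```text
t 12.82 pos [582.3 184.8  32.9] go [-0.1  0.7] turn 0.02 w 0.359 F [-1.1  0.6 -1.7]
tool z (deg off down) [0.36 0.38]
```

{"method": "arm_command", "body": {"increments": [[[0, 0, 15], 0, 1], [[0, 0, 25], 0, 1], [[0, 0, 25], 0, 1], [[0, 0, 25], 0, 1], [[0, 0, 25], 0, 1], [[0, 0, 10], 0, 1], [[0, 0, 0], 0, 1], [[0, 0, 0], 0, 1]]}}

```text
time_s: 13.48
position: [0.5778, 0.1832, 0.1594]
orientation: [0.624, 0.781, 0.001, -0.002]
contact_force: [-0.2, -0.6, -1.1]
width: 0.354
```

```bash
python3 w.py C2
```

```text
t 13.48 pos [577.8 183.2 159.4] go [ -12.2 -408.2] turn -3.67 w 0.354 F [-0.2 -0.6 -1.1]
tool z (deg off down) [-0.12  0.2 ]
```

{"method": "arm_command", "body": {"increments": [[[0, -20, 0], -0.5, 1], [[0, -36, 2], -0.5, 1], [[0, -38, 2], -0.5, 1], [[0, -38, 2], -0.5, 1], [[0, -38, 2], -0.5, 1], [[0, -38, 2], -0.5, 1], [[0, -38, 2], -0.5, 1], [[0, -38, 2], 0, 1], [[0, -38, 1], 0, 1], [[0, -38, 0], 0, 1], [[0, -24, 0], 0, 1], [[0, -8, 0], 0, 1]]}}

```text
time_s: 14.48
position: [0.5611, -0.2196, 0.1533]
orientation: [0.644, 0.765, -0.006, -0.016]
contact_force: [-0.4, -0.8, -1.9]
width: 0.355
```

{"method": "arm_command", "body": {"increments": [[[0, 0, 0], 0, 1], [[0, 0, 0], 0, 1], [[0, 0, 0], 0, 1]]}}

```text
time_s: 14.73
position: [0.5582, -0.2202, 0.1488]
orientation: [0.645, 0.764, -0.007, -0.02]
contact_force: [0.0, 0.0, -0.2]
width: 0.36
```

```bash
python3 w.py C2
```

```text
t 14.73 pos [ 558.2 -220.2  148.8] go [ 7.4 -4.8] turn -0.51 w 0.36 F [ 0.   0.  -0.2]
tool z (deg off down) [-2.26  0.84]
```

{"method": "arm_command", "body": {"increments": [[[7, -5, -10], -0.5, 1], [[0, 0, -20], 0, 1], [[0, 0, -12], 0, 1], [[0, 0, 0], 0, 1], [[0, 0, 0], 0, 1]]}}

```text
time_s: 15.15
position: [0.5699, -0.2143, 0.1038]
orientation: [0.644, 0.765, -0.004, -0.02]
contact_force: [-0.3, -0.2, -1.6]
width: 0.36
```

```bash
python3 w.py C2
```

```text
t 15.15 pos [ 569.9 -214.3  103.8] go [ -4.3 -10.7] turn -0.77 w 0.36 F [-0.3 -0.2 -1.6]
tool z (deg off down) [-2.11  1.13]
```

{"method": "arm_command", "body": {"increments": [[[-4, -11, -3], -0.8, 1], [[0, 0, -3], 0, 1], [[0, 0, 0], 0, 1], [[0, 0, 0], 0, 1]]}}

```text
time_s: 15.48
position: [0.5675, -0.2241, 0.0984]
orientation: [0.648, 0.761, -0.003, -0.02]
contact_force: [-0.2, 0.6, -0.8]
width: 0.358
```

```bash
python3 w.py C2
```

```text
t 15.48 pos [ 567.5 -224.1   98.4] go [-1.9 -0.9] turn -0.09 w 0.358 F [-0.2  0.6 -0.8]
tool z (deg off down) [-1.96  1.17]
```

{"method": "arm_command", "body": {"increments": [[[-2, -1, -10], 0, 1], [[-0.5, 0, -12], 0, 1], [[0, 0, -8], 0, 1], [[0, 0, 0], 0, 1]]}}

```text
time_s: 15.82
position: [0.5653, -0.226, 0.067]
orientation: [0.649, 0.761, -0.003, -0.018]
contact_force: [-0.5, 0.5, -1.3]
width: 0.359
```

```bash
python3 w.py C2
```

```text
t 15.82 pos [ 565.3 -226.    67. ] go [0.3 1. ] turn -0.03 w 0.359 F [-0.5  0.5 -1.3]
tool z (deg off down) [-1.81  1.11]
```

{"method": "arm_command", "body": {"increments": [[[0, 1, -10], 0, 1], [[0, 0, -9], 0, 1], [[0, 0, -5], 0, 1], [[0, 0, 0], 0, 1], [[0, 0, 0], 0, 1]]}}

```text
time_s: 16.23
position: [0.5644, -0.2242, 0.0385]
orientation: [0.648, 0.761, -0.003, -0.02]
contact_force: [0.2, 0.5, -0.8]
width: 0.354
```

```bash
python3 w.py C2
```

```text
t 16.23 pos [ 564.4 -224.2   38.5] go [ 1.2 -0.8] turn -0.06 w 0.354 F [ 0.2  0.5 -0.8]
tool z (deg off down) [-1.96  1.18]
```

Just at its height, so release, then lift straight up and look.

{"method": "arm_command", "body": {"increments": [[[0, 0, 0], 0, -1], [[0, 0, 0], 0, -1], [[0, 0, 0], 0, -1], [[0, 0, 0], 0, -1], [[0, 0, 0], 0, -1], [[0, 0, 0], 0, -1], [[0, 0, 0], 0, -1]]}}

```text
time_s: 16.82
position: [0.5666, -0.2246, 0.0409]
orientation: [0.648, 0.761, -0.002, -0.017]
contact_force: [0.3, 0.1, 0.1]
width: 0.999
```

```bash
python3 w.py C2 wrist w5.png
```

```text
t 16.82 pos [ 566.6 -224.6   40.9] go [-1.  -0.4] turn -0.06 w 0.999 F [0.3 0.1 0.1]
tool z (deg off down) [-1.69  1.1 ]
```

View pics/w5.png

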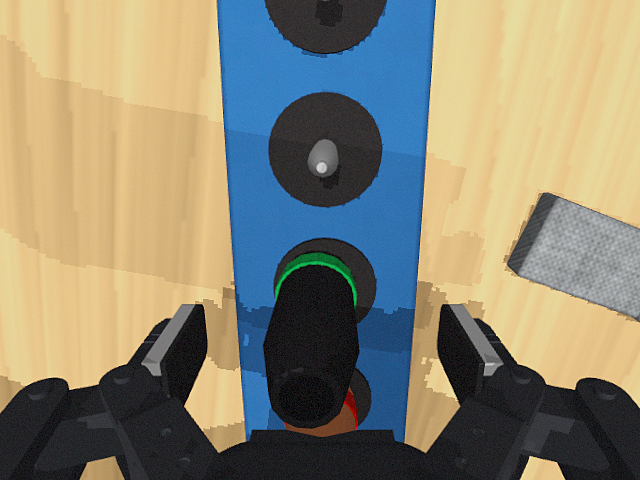

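Black is seated, its green band on the washer near (316,265). Next is brass.

{"method": "arm_command", "body": {"increments": [[[0, 0, 15], 0, -1], [[0, 0, 25], 0, -1], [[0, 0, 25], 0, -1], [[0, 0, 25], 0, -1], [[0, 0, 20], 0, -1], [[0, 0, 0], 0, -1], [[0, 20, 0], 0, -1], [[0, 36, 0], 0, -1], [[0, 38, 0], 0, -1], [[0, 38, 0], 0, -1], [[0, 38, 0], 0, -1], [[0, 38, 0], 0, -1]]}}

```text
time_s: 17.87
position: [0.562, -0.0243, 0.1525]
orientation: [0.657, 0.753, -0.006, -0.016]
contact_force: [0.1, -1.1, 0.4]
width: 0.998
```

{"method": "arm_command", "body": {"increments": [[[1, 38, 0], 0.6, -1], [[1, 38, 0], 0.6, -1], [[1, 38, 0], 0.6, -1], [[1, 38, 0], 0.6, -1], [[1, 38, 0], 0.6, -1], [[0, 35, 0], 0.6, -1], [[0, 20, 0], 0, -1], [[0, 5, 0], 0, -1], [[0, 0, 0], 0, -1], [[0, 0, 0], 0, -1], [[0, 0, 0], 0, -1]]}}

```text
time_s: 18.78
position: [0.5591, 0.2468, 0.1465]
orientation: [0.627, 0.779, -0.008, -0.02]
contact_force: [0.5, -0.7, 0.3]
width: 0.999
```

```bash
python3 w.py S1
```

```text
t 18.78 pos [559.1 246.8 146.5] go [ 9.9 -2.8] turn 0.42 w 0.999 F [ 0.5 -0.7  0.3]
tool z (deg off down) [-2.35  0.65]
```

{"method": "arm_command", "body": {"increments": [[[9, -2, 0], 0.4, -1], [[0, 0, 0], 0, -1], [[0, 0, 0], 0, -1], [[0, 0, -12], 0, -1], [[0, 0, -22], 0, -1], [[0, 0, -22], 0, -1], [[0, 0, -14], 0, -1], [[0, 0, 0], 0, -1], [[0, 0, 0], 0, -1]]}}

```text
time_s: 19.53
position: [0.5726, 0.2316, 0.0713]
orientation: [0.63, 0.776, -0.01, -0.017]
contact_force: [0.6, -0.6, 0.1]
width: 1.003
```

```bash
python3 w.py S1
```

```text
t 19.53 pos [572.6 231.6  71.3] go [-3.6 12.4] turn 0.91 w 1.003 F [ 0.6 -0.6  0.1]
tool z (deg off down) [-2.23  0.32]
```

{"method": "arm_command", "body": {"increments": [[[-3.5, 12, -10], 0.9, -1], [[0, 0, -12], 0, -1], [[0, 0, -10], 0, -1], [[0, 0, 0], 0, -1], [[0, 0, 0], 0, -1]]}}

```text
time_s: 19.95
position: [0.5695, 0.2457, 0.0375]
orientation: [0.624, 0.782, -0.009, -0.016]
contact_force: [0.5, 0.1, -0.2]
width: 0.998
```

```bash
python3 w.py S1
```

```text
t 19.95 pos [569.5 245.7  37.5] go [-0.5 -1.7] turn -0.1 w 0.998 F [ 0.5  0.1 -0.2]
tool z (deg off down) [-2.1   0.39]
```

{"method": "arm_command", "body": {"increments": [[[-0.5, -1.5, -3.5], 0, -1], [[0, 0, 0], 0, 1], [[0, 0, 0], 0, 1], [[0, 0, 0], 0, 1], [[0, 0, 0], 0, 1], [[0, 0, 0], 0, 1], [[0, 0, 0], 0, 1], [[0, 0, 0], 0, 1], [[0, 0, 0], 0, 1]]}}

```text
time_s: 20.7
position: [0.5709, 0.2441, 0.0358]
orientation: [0.624, 0.781, -0.007, -0.015]
contact_force: [0.4, -0.1, -0.5]
width: 0.304
```

```bash
python3 w.py S1
```

```text
t 20.7 pos [570.9 244.1  35.8] go [-1.9 -0.1] turn -0.04 w 0.304 F [ 0.4 -0.1 -0.5]
tool z (deg off down) [-1.87  0.46]
```

{"method": "arm_command", "body": {"increments": [[[0, 0, 0], 0, 1]]}}

```text
time_s: 20.78
position: [0.5708, 0.2441, 0.0357]
orientation: [0.624, 0.781, -0.007, -0.015]
contact_force: [0.5, -0.1, -0.7]
width: 0.31
```

```bash
python3 w.py S1 wrist w6.png
```

```text
t 20.78 pos [570.8 244.1  35.7] go [-1.8 -0.1] turn -0.04 w 0.31 F [ 0.5 -0.1 -0.7]
tool z (deg off down) [-1.88  0.45]
```

View pics/w6.png

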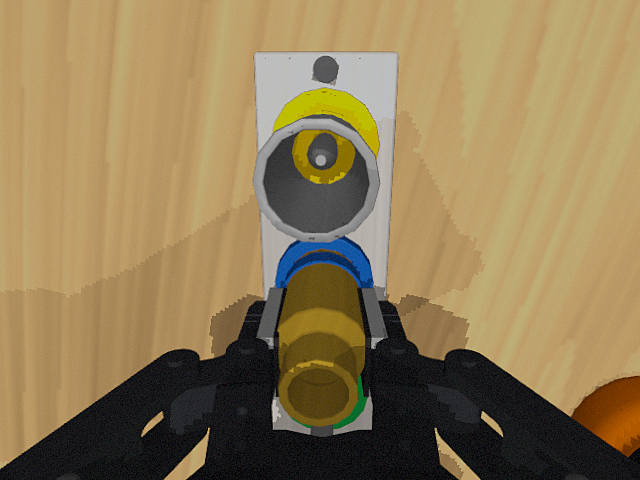

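Brass is held on its cylinder (gap about 75 px, the same as copper's), but the width reads a little low. I'll raise the grip force slightly and lift.

{"method": "arm_command", "body": {"increments": [[[0, 0, 0], 0, 1], [[0, 0, 0], 0, 1], [[0, 0, 15], 0, 1], [[0, 0, 25], 0, 1], [[0, 0, 25], 0, 1], [[0, 0, 25], 0, 1], [[0, 0, 25], 0, 1], [[0, 0, 10], 0, 1], [[0, 0, 0], 0, 1], [[0, 0, 0], 0, 1]], "force": 60}}

```text
time_s: 21.67
position: [0.5664, 0.2421, 0.1617]
orientation: [0.624, 0.781, -0.011, -0.017]
contact_force: [-0.0, -0.5, -1.6]
width: 0.3
```

```bash
python3 w.py C1 wrist w7.png
```

```text
t 21.67 pos [566.4 242.1 161.7] go [ -10.2 -407.9] turn -3.74 w 0.3 F [-0.  -0.5 -1.6]
tool z (deg off down) [-2.38  0.22]
```

View pics/w7.png

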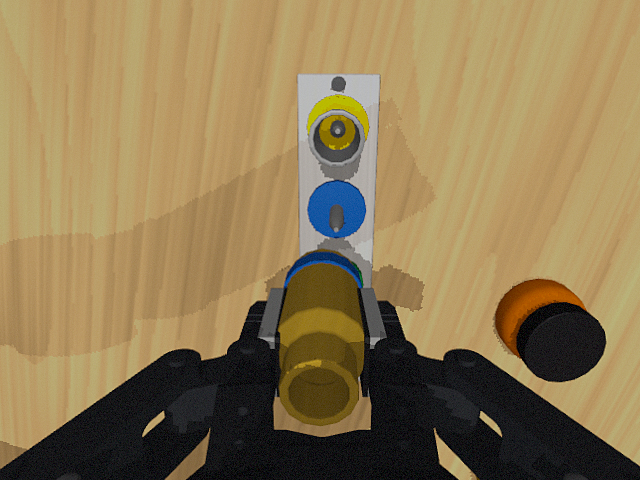

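Brass is held with a slight lean of a few degrees (foot at about 324,262, top at 318,390), which the bore clearance can take. Transferring.

{"method": "arm_command", "body": {"increments": [[[0, -20, 0], -0.5, 1], [[0, -36, 1], -0.5, 1], [[0, -38, 1], -0.5, 1], [[1, -38, 1], -0.5, 1], [[1, -38, 1], -0.5, 1], [[1, -38, 1], -0.5, 1], [[1, -38, 1], -0.5, 1], [[1, -38, 1], -0.5, 1], [[1, -38, 1], 0, 1], [[1, -38, 0], 0, 1], [[0, -24, 0], 0, 1], [[0, -8, 0], 0, 1]]}}

```text
time_s: 22.72
position: [0.5558, -0.1617, 0.148]
orientation: [0.647, 0.762, -0.02, -0.033]
contact_force: [0.6, -0.2, -1.6]
width: 0.301
```

{"method": "arm_command", "body": {"increments": [[[0, 0, 0], 0, 1], [[0, 0, 0], 0, 1], [[0, 0, 0], 0, 1]]}}

```text
time_s: 22.97
position: [0.5532, -0.1624, 0.1439]
orientation: [0.648, 0.76, -0.021, -0.036]
contact_force: [0.4, 0.1, -1.4]
width: 0.295
```

```bash
python3 w.py C1
```

```text
t 22.97 pos [ 553.2 -162.4  143.9] go [ 3.  -3.4] turn -0.05 w 0.295 F [ 0.4  0.1 -1.4]
tool z (deg off down) [-4.69  0.84]
```

{"method": "arm_command", "body": {"increments": [[[3, -3, -10], 0, 1], [[0, 0, -15], 0, 1], [[0, 0, -10], 0, 1], [[0, 0, 0], 0, 1], [[0, 0, 0], 0, 1]]}}

```text
time_s: 23.38
position: [0.5583, -0.155, 0.1058]
orientation: [0.643, 0.765, -0.019, -0.037]
contact_force: [-0.1, -0.5, -1.4]
width: 0.3
```

```bash
python3 w.py C1 wrist w8.png; python3 - <<'E'
from h import *
c=cap('wrist'); print(proj(c,[(.5562,-.1658,.069),(.5562,-.1658,.021),monitor.sense()['position']]).round(0).tolist())
E
```

```text
t 23.38 pos [ 558.3 -155.   105.8] go [ -2.1 -10.8] turn -0.87 w 0.3 F [-0.1 -0.5 -1.4]
tool z (deg off down) [-4.67  1.09]
[[321.0, 293.0], [327.0, 260.0], [323.0, 310.0]]
```

View pics/w8.png

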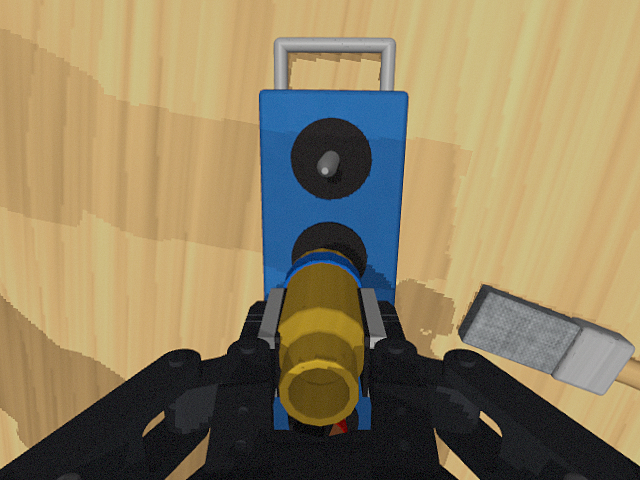

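The wrist view shows the foot near (324,270) over the washer at about (328,250). It needs the measured −11 mm in y before lowering.

{"method": "arm_command", "body": {"increments": [[[-2, -11, -3], -0.9, 1], [[0, 0, -2], 0, 1], [[0, 0, 0], 0, 1], [[0, 0, 0], 0, 1]]}}

```text
time_s: 23.82
position: [0.5573, -0.1684, 0.1025]
orientation: [0.65, 0.759, -0.018, -0.036]
contact_force: [-0.3, -0.5, -1.7]
width: 0.297
```

```bash
python3 w.py C1
```

```text
t 23.82 pos [ 557.3 -168.4  102.5] go [-1.1  2.6] turn 0.19 w 0.297 F [-0.3 -0.5 -1.7]
tool z (deg off down) [-4.44  1.07]
```

{"method": "arm_command", "body": {"increments": [[[-0.5, 2.5, -8], 0.2, 1], [[0, 0, -12], 0, 1], [[0, 0, -8], 0, 1], [[0, 0, 0], 0, 1]]}}

```text
time_s: 24.15
position: [0.5571, -0.1661, 0.0726]
orientation: [0.649, 0.76, -0.018, -0.035]
contact_force: [-0.2, -0.2, -1.3]
width: 0.302
```

```bash
python3 w.py C1
```

```text
t 24.15 pos [ 557.1 -166.1   72.6] go [-0.9  0.3] turn 0.03 w 0.302 F [-0.2 -0.2 -1.3]
tool z (deg off down) [-4.34  1.04]
```

{"method": "arm_command", "body": {"increments": [[[0, 0, -10], 0, 1], [[0, 0, -10], 0, 1], [[0, 0, -7], 0, 1], [[0, 0, 0], 0, 1], [[0, 0, 0], 0, 1]]}}

```text
time_s: 24.57
position: [0.5564, -0.1654, 0.0411]
orientation: [0.648, 0.76, -0.018, -0.036]
contact_force: [-1.9, 0.2, 10.2]
width: 0.305
```

```bash
python3 w.py C1
```

```text
t 24.57 pos [ 556.4 -165.4   41.1] go [-0.2 -0.4] turn -0.02 w 0.305 F [-1.9  0.2 10.2]
tool z (deg off down) [-4.48  1.08]
```

Contact on the washer at the expected height (10 N), so release.

{"method": "arm_command", "body": {"increments": [[[0, 0, 0], 0, -1], [[0, 0, 0], 0, -1], [[0, 0, 0], 0, -1], [[0, 0, 0], 0, -1], [[0, 0, 0], 0, -1], [[0, 0, 0], 0, -1], [[0, 0, 0], 0, -1]]}}

```text
time_s: 25.15
position: [0.5582, -0.1656, 0.043]
orientation: [0.648, 0.76, -0.017, -0.034]
contact_force: [0.3, -0.2, 0.5]
width: 0.997
```

```bash
python3 w.py C1 wrist w9.png; python3 -c "
from h import *; print(monitor.sense()['joint_positions'].round(2))"
```

```text
t 25.15 pos [ 558.2 -165.6   43. ] go [-2.  -0.2] turn -0.01 w 0.997 F [ 0.3 -0.2  0.5]
tool z (deg off down) [-4.26  1.03]
[ 0.44  0.84 -0.32  1.77  0.38  0.68  0.06]
```

View pics/w9.png

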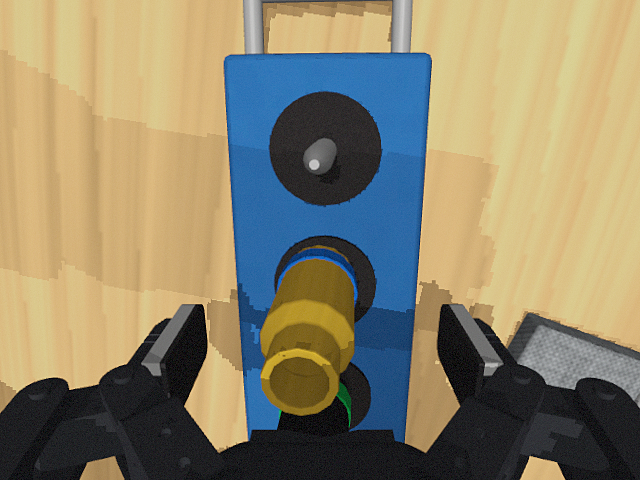

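Brass is seated, blue band flat on its washer near (316,262). Last is nickel; I'll move slower because the tool's tilt grows during fast travel.

{"method": "arm_command", "body": {"increments": [[[0, 0, 15], 0, -1], [[0, 0, 25], 0, -1], [[0, 0, 25], 0, -1], [[0, 0, 25], 0, -1], [[0, 0, 20], 0, -1], [[0, 0, 0], 0, -1], [[0, 15, 0], 0, -1], [[0, 25, 0], 0, -1], [[0, 25, 0], 0, -1], [[0, 25, 0], 0, -1], [[0, 25, 0], 0, -1], [[0, 25, 0], 0, -1]]}}

```text
time_s: 26.2
position: [0.5518, -0.0232, 0.1521]
orientation: [0.653, 0.756, -0.021, -0.037]
contact_force: [-0.4, 0.2, -0.6]
width: 0.998
```

{"method": "arm_command", "body": {"increments": [[[0, 25, 0], 0.4, -1], [[0, 25, 0], 0.4, -1], [[0, 25, 0], 0.4, -1], [[0, 25, 0], 0.4, -1], [[0, 25, 0], 0.4, -1], [[0, 25, 0], 0.4, -1], [[0, 25, 0], 0.4, -1], [[0, 25, 0], 0.4, -1], [[0, 25, 0], 0.4, -1], [[0, 25, 0], 0.4, -1], [[0, 25, 0], 0, -1], [[0, 25, 0], 0, -1]]}}

```text
time_s: 27.2
position: [0.5318, 0.3052, 0.1374]
orientation: [0.619, 0.783, -0.032, -0.047]
contact_force: [-0.8, 0.0, -0.1]
width: 1.001
```

```bash
python3 w.py S0
```

```text
t 27.2 pos [531.8 305.2 137.4] go [24.  -2.4] turn -0.57 w 1.001 F [-0.8  0.  -0.1]
tool z (deg off down) [-6.47  0.49]
```

The tilt accumulates per row, to 6.5° now. A half turn gives the same grasp and reverses the lean, and later drift then reduces it. I'll try it high up.

{"method": "arm_command", "body": {"increments": [[[10, -5, 25], 0, -1], [[0, 0, 20], 7.1, -1], [[0, 0, 0], 7.1, -1], [[0, 0, 0], 7.1, -1], [[0, 0, 0], 7.1, -1], [[0, 0, 0], 7.1, -1], [[0, 0, 0], 7.1, -1]]}}

```text
time_s: 27.78
position: [0.5271, 0.3171, 0.1747]
orientation: [0.286, 0.956, -0.052, -0.038]
contact_force: [-0.0, 0.2, 0.7]
width: 0.996
```

```bash
python3 w.py S0; python3 -c "
from h import *; print(monitor.sense()['joint_positions'].round(2))"
```

```text
t 27.78 pos [527.1 317.1 174.7] go [ 28.7 -14.3] turn -43.95 w 0.996 F [-0.   0.2  0.7]
tool z (deg off down) [-5.85 -4.46]
[-0.27  0.77 -0.58  1.54  0.43  1.11  0.03]
```

{"method": "arm_command", "body": {"increments": [[[2, -1, 1], 7.1, -1], [[2, -1, 1], 7.1, -1], [[2, -1, 1], 7.1, -1], [[2, -1, 1], 7.1, -1], [[2, -1, 0], 7.1, -1], [[2, -1, 0], 7.1, -1], [[2, -1, 0], 7.1, -1], [[2, -1, 0], 7.1, -1], [[2, -1, 0], 7.1, -1], [[2, -1, 0], 7.1, -1]]}}

```text
time_s: 28.62
position: [0.5298, 0.317, 0.1648]
orientation: [-0.328, 0.942, -0.069, -0.01]
contact_force: [0.8, 0.3, -0.9]
width: 0.996
```

```bash
sed -i "s/round(yw-R,2)/round((yw-R+90)%180-90,2)/" w.py; python3 w.py S0; python3 -c "
from h import *; print(monitor.sense()['joint_positions'].round(2))"
```

```text
t 28.62 pos [529.8 317.  164.8] go [ 26.  -14.2] turn 64.33 w 0.996 F [ 0.8  0.3 -0.9]
tool z (deg off down) [ 1.51 -7.78]
[-0.19  0.82 -0.83  1.61  0.76  1.14  0.97]
```

{"method": "arm_command", "body": {"increments": [[[4, -2, 1], 7.1, -1], [[4, -2, 1], 7.1, -1], [[4, -2, 1], 7.1, -1], [[4, -2, 1], 7.1, -1], [[2, -1, 0], 7.1, -1]]}}

```text
time_s: 29.03
position: [0.539, 0.313, 0.1621]
orientation: [-0.602, 0.796, -0.067, 0.006]
contact_force: [0.5, -0.8, -0.0]
width: 0.999
```

```bash
 python3 w.py S0; python3 -c "
from h import *; print(monitor.sense()['joint_positions'].round(2))"
```

```text
t 29.03 pos [539.  313.  162.1] go [ 16.8 -10.2] turn 28.52 w 0.999 F [ 0.5 -0.8 -0. ]
tool z (deg off down) [ 5.19 -5.65]
[-0.11  0.84 -0.96  1.68  0.9   1.13  1.48]
```

{"method": "arm_command", "body": {"increments": [[[4, -3, 1], 7, -1], [[4, -3, 1], 7, -1], [[4, -2, 1], 7, -1], [[3, -1, 0], 4, -1], [[0, 0, 0], 0, -1], [[0, 0, 0], 0, -1]]}}

```text
time_s: 29.53
position: [0.5442, 0.308, 0.1573]
orientation: [0.766, -0.64, 0.059, -0.016]
contact_force: [-0.2, 0.5, 0.0]
width: 0.999
```

```bash
 python3 w.py S0; python3 -c "
from h import *; print(monitor.sense()['joint_positions'].round(2))"
```

```text
t 29.53 pos [544.2 308.  157.3] go [11.6 -5.2] turn 2.46 w 0.999 F [-0.2  0.5  0. ]
tool z (deg off down) [ 6.35 -2.92]
[-0.03  0.88 -1.06  1.72  0.99  1.12  1.89]
```

{"method": "arm_command", "body": {"increments": [[[13, -6, -15], 2.4, -1], [[0, 0, -25], 0, -1], [[0, 0, -25], 0, -1], [[0, 0, -15], 0, -1], [[0, 0, 0], 0, -1], [[0, 0, 0], 0, -1]]}}

```text
time_s: 30.03
position: [0.5528, 0.3069, 0.0732]
orientation: [0.779, -0.625, 0.057, -0.017]
contact_force: [-0.5, 0.4, -0.6]
width: 1.0
```

```bash
 python3 w.py S0; python3 -c "
from h import *; print(monitor.sense()['joint_positions'].round(2))"
```

```text
t 30.03 pos [552.8 306.9  73.2] go [ 3.  -4.1] turn 0.2 w 1.0 F [-0.5  0.4 -0.6]
tool z (deg off down) [ 6.29 -2.51]
[-0.06  0.99 -0.98  1.75  1.12  1.02  1.84]
```

{"method": "arm_command", "body": {"increments": [[[5, -5, -10], 0.2, -1], [[0, 0, -14], 0, -1], [[0, 0, -10], 0, -1], [[0, 0, 0], 0, -1], [[0, 0, 0], 0, -1]]}}

```text
time_s: 30.45
position: [0.5591, 0.3035, 0.0389]
orientation: [0.779, -0.624, 0.057, -0.02]
contact_force: [-0.5, 0.9, -1.1]
width: 0.999
```

```bash
 python3 w.py S0 wrist w10.png
```

```text
t 30.45 pos [559.1 303.5  38.9] go [-3.3 -0.7] turn 0.04 w 0.999 F [-0.5  0.9 -1.1]
tool z (deg off down) [ 6.49 -2.32]
```

View pics/w10.png

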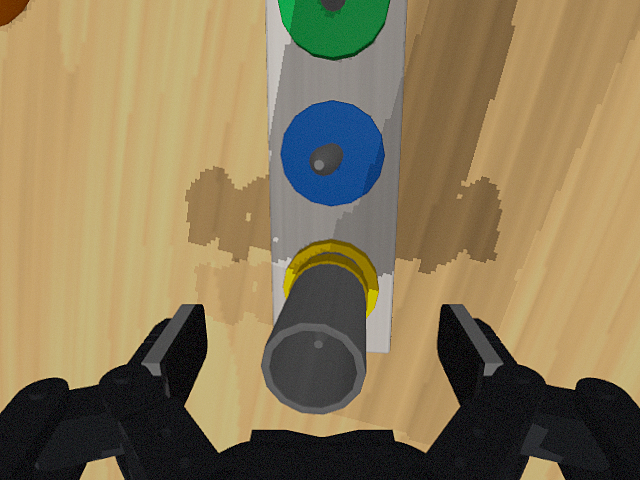

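Nickel stands between the open jaws (foot near 330,270, rim 314,370). Grasping.

{"method": "arm_command", "body": {"increments": [[[-2, -1, -4], 0, -1], [[0, 0, 0], 0, 1], [[0, 0, 0], 0, 1], [[0, 0, 0], 0, 1], [[0, 0, 0], 0, 1], [[0, 0, 0], 0, 1], [[0, 0, 0], 0, 1], [[0, 0, 0], 0, 1], [[0, 0, 0], 0, 1]]}}

```text
time_s: 31.25
position: [0.5572, 0.3032, 0.037]
orientation: [0.779, -0.624, 0.057, -0.021]
contact_force: [0.6, 0.2, -1.1]
width: 0.341
```

{"method": "arm_command", "body": {"increments": [[[0, 0, 0], 0, 1], [[0, 0, 15], 0, 1], [[0, 0, 25], 0, 1], [[0, 0, 25], 0, 1], [[0, 0, 25], 0, 1], [[0, 0, 25], 0, 1], [[0, 0, 10], 0, 1], [[0, 0, 0], 0, 1], [[0, 0, 0], 0, 1]]}}

```text
time_s: 32.0
position: [0.5548, 0.3025, 0.1706]
orientation: [0.78, -0.623, 0.057, -0.02]
contact_force: [0.4, -0.0, -0.9]
width: 0.341
```

```bash
 python3 w.py C0 wrist w11.png; python3 -c "
from h import *; print(monitor.sense()['joint_positions'].round(2))"
```

```text
t 32.0 pos [554.8 302.5 170.6] go [  -8.2 -409.3] turn -3.71 w 0.341 F [ 0.4 -0.  -0.9]
tool z (deg off down) [ 6.46 -2.26]
[-0.    0.87 -1.08  1.7   0.98  1.13  1.97]
```

View pics/w11.png

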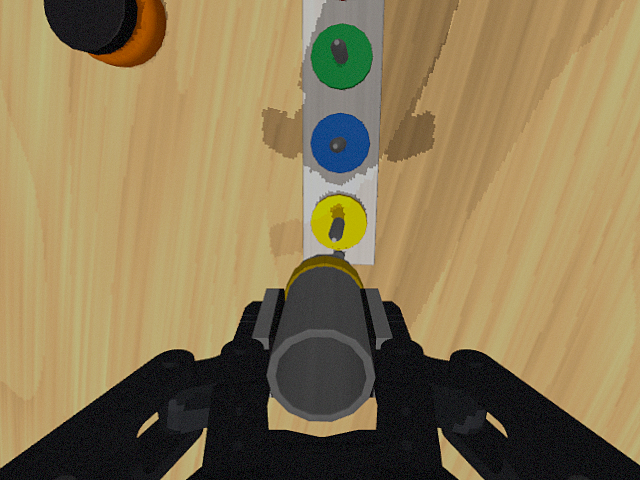

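Nickel is held straight, foot clear of the pin, near (325,270). I'll travel in two parts and watch joint 3.

{"method": "arm_command", "body": {"increments": [[[0, -20, 0], -0.5, 1], [[0, -36, 1], -0.5, 1], [[0, -38, 1], -0.5, 1], [[0, -38, 1], -0.5, 1], [[0, -30, 1], -0.5, 1], [[0, -15, 0], 0, 1]]}}

```text
time_s: 32.55
position: [0.5474, 0.1234, 0.1656]
orientation: [0.77, -0.636, 0.051, -0.015]
contact_force: [0.1, -0.7, -0.8]
width: 0.344
```

```bash
 python3 w.py C0; python3 -c "
from h import *; print(monitor.sense()['joint_positions'].round(2))"
```

```text
t 32.55 pos [547.4 123.4 165.6] go [  -0.8 -230.2] turn -1.79 w 0.344 F [ 0.1 -0.7 -0.8]
tool z (deg off down) [ 5.57 -2.43]
[ 0.35  0.81 -1.12  1.9   0.99  1.02  2.11]
```

{"method": "arm_command", "body": {"increments": [[[1, -20, 0], -0.4, 1], [[1, -36, 1], -0.4, 1], [[1, -36, 1], -0.4, 1], [[0, -15, 0], -0.3, 1], [[0, 0, 0], 0, 1]]}}

```text
time_s: 32.97
position: [0.5447, 0.0038, 0.1587]
orientation: [0.76, -0.649, 0.047, -0.007]
contact_force: [0.1, -0.5, -2.5]
width: 0.339
```

```bash
 python3 w.py C0; python3 -c "
from h import *; print(monitor.sense()['joint_positions'].round(2))"
```

```text
t 32.97 pos [544.7   3.8 158.7] go [   1.9 -110.6] turn 0.07 w 0.339 F [ 0.1 -0.5 -2.5]
tool z (deg off down) [ 4.59 -2.86]
[ 0.58  0.8  -1.12  1.94  0.99  1.    2.27]
```

{"method": "arm_command", "body": {"increments": [[[1, -20, 0], 0, 1], [[1, -34, 0], 0, 1], [[0, -30, 0], 0, 1], [[0, -14, 0], 0, 1], [[0, 0, 0], 0, 1], [[0, 0, 0], 0, 1]]}}

```text
time_s: 33.47
position: [0.543, -0.0936, 0.152]
orientation: [0.761, -0.647, 0.04, -0.007]
contact_force: [-0.3, 0.9, -2.1]
width: 0.339
```

```bash
 python3 w.py C0; python3 -c "
from h import *; print(monitor.sense()['joint_positions'].round(2))"
```

```text
t 33.47 pos [543.  -93.6 152. ] go [  3.6 -13.2] turn -0.19 w 0.339 F [-0.3  0.9 -2.1]
tool z (deg off down) [ 4.01 -2.42]
[ 0.77  0.83 -1.13  1.93  1.    0.99  2.47]
```

{"method": "arm_command", "body": {"increments": [[[2.5, -10, -8], -0.2, 1], [[0, 0, -18], 0, 1], [[0, 0, -12], 0, 1], [[0, 0, 0], 0, 1], [[0, 0, 0], 0, 1]]}}

```text
time_s: 33.88
position: [0.5465, -0.0972, 0.1103]
orientation: [0.763, -0.645, 0.039, -0.008]
contact_force: [0.3, 0.8, -0.1]
width: 0.343
```

```bash
 python3 w.py C0
```

```text
t 33.88 pos [546.5 -97.2 110.3] go [ 0.1 -9.6] turn -0.55 w 0.343 F [ 0.3  0.8 -0.1]
tool z (deg off down) [ 4.01 -2.16]
```

{"method": "arm_command", "body": {"increments": [[[-1, -9, -4], -0.5, 1], [[0, 0, -3], 0, 1], [[0, 0, 0], 0, 1], [[0, 0, 0], 0, 1]]}}

```text
time_s: 34.22
position: [0.5465, -0.1049, 0.1037]
orientation: [0.761, -0.647, 0.039, -0.009]
contact_force: [-0.7, -0.2, -0.9]
width: 0.341
```

```bash
 python3 w.py C0
```

```text
t 34.22 pos [ 546.5 -104.9  103.7] go [ 0.1 -1.9] turn -0.2 w 0.341 F [-0.7 -0.2 -0.9]
tool z (deg off down) [ 4.09 -2.13]
```

{"method": "arm_command", "body": {"increments": [[[-1.5, -1, -10], -0.2, 1], [[0, 0, -14], 0, 1], [[0, 0, -8], 0, 1], [[0, 0, 0], 0, 1]]}}

```text
time_s: 34.55
position: [0.5458, -0.1064, 0.0709]
orientation: [0.76, -0.649, 0.041, -0.01]
contact_force: [-0.5, 0.8, -0.9]
width: 0.342
```

```bash
 python3 w.py C0
```

```text
t 34.55 pos [ 545.8 -106.4   70.9] go [ 0.8 -0.4] turn 0.09 w 0.342 F [-0.5  0.8 -0.9]
tool z (deg off down) [ 4.27 -2.19]
```

Clear past the pin tip with no side force. Target TCP height is about 0.043.

{"method": "arm_command", "body": {"increments": [[[0, 0, -10], 0, 1], [[0, 0, -9], 0, 1], [[0, 0, -4], 0, 1], [[0, 0, 0], 0, 1], [[0, 0, 0], 0, 1]]}}

```text
time_s: 34.97
position: [0.5457, -0.1062, 0.0452]
orientation: [0.76, -0.649, 0.041, -0.01]
contact_force: [0.2, 0.6, -0.7]
width: 0.343
```

```bash
 python3 w.py C0
```

```text
t 34.97 pos [ 545.7 -106.2   45.2] go [ 0.9 -0.6] turn 0.1 w 0.343 F [ 0.2  0.6 -0.7]
tool z (deg off down) [ 4.25 -2.17]
```

{"method": "arm_command", "body": {"increments": [[[0, 0, -2], 0, 1], [[0, 0, 0], 0, 1], [[0, 0, 0], 0, -1], [[0, 0, 0], 0, -1], [[0, 0, 0], 0, -1], [[0, 0, 0], 0, -1], [[0, 0, 0], 0, -1], [[0, 0, 0], 0, -1], [[0, 0, 0], 0, -1]]}}

```text
time_s: 35.72
position: [0.5476, -0.1059, 0.0453]
orientation: [0.76, -0.649, 0.042, -0.011]
contact_force: [-0.4, -0.5, 0.1]
width: 1.004
```

```bash
 python3 w.py C0 wrist w12.png
```

```text
t 35.72 pos [ 547.6 -105.9   45.3] go [-1.  -0.9] turn 0.09 w 1.004 F [-0.4 -0.5  0.1]
tool z (deg off down) [ 4.51 -2.18]
```

View pics/w12.png

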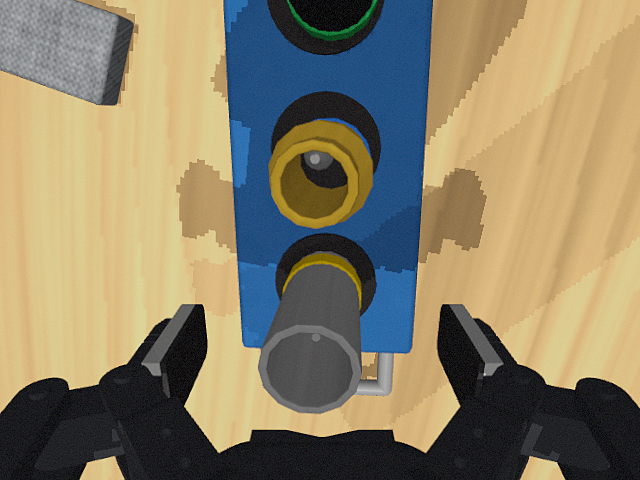

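All four are on pins: nickel at (322,265), brass at (320,170), black beyond them. Retreating upward, then a final scene view.

{"method": "arm_command", "body": {"increments": [[[0, 0, 15], 0, -1], [[0, 0, 25], 0, -1], [[0, 0, 25], 0, -1], [[0, 0, 25], 0, -1], [[0, 0, 30], 0, -1], [[0, 0, 15], 0, -1], [[0, 25, 0], 0, -1], [[0, 38, 0], 0, -1], [[0, 38, 0], 0, -1], [[0, 25, 0], 0, -1], [[0, 0, 0], 0, -1], [[0, 0, 0], 0, -1]]}}

```text
time_s: 36.77
position: [0.5451, 0.0233, 0.1865]
orientation: [0.758, -0.651, 0.042, -0.011]
contact_force: [0.7, -0.5, -0.7]
width: 1.006
```

```bash
 python3 w.py C0; python3 - <<'E'
from h import *
c=cap('scene'); t=cap('top')
for n,x,y,h in(('nickel',.5466,-.1068,.068),('brass',.5562,-.1658,.074),('black',.5656,-.225,.076),('copper',.5751,-.284,.072)):
    u=proj(t,[(x,y,.021+h)])[0].astype(int); P=onplane # top-depth heights near the rim
    d=t['depth'][u[1]-12:u[1]+13,u[0]-12:u[0]+13]; v,w=np.mgrid[u[1]-12:u[1]+13,u[0]-12:u[0]+13]
    o,r=ray(t,np.c_[w.ravel(),v.ravel()]); Q=o+r*d.ravel()[:,None]; k=Q[:,2]>Q[:,2].max()-.006
    print(n,'top z',Q[:,2].max().round(4),'expected',.021+h,'rim xy',Q[k,:2].mean(0).round(4),'pin',x,y)
a=cv2.resize(c['frame'][190:400,100:450],None,fx=1.7,fy=1.7,interpolation=2); b=cv2.resize(t['frame'][80:330,80:530],None,fx=1.3,fy=1.3)[:240]
im=np.zeros((600,800,3),np.uint8); im[:a.shape[0],:a.shape[1]]=a; im[360:600,:b.shape[1]]=b
cv2.imwrite('pics/final.png',im[:,:,::-1])
E
```

```text
t 36.77 pos [545.1  23.3 186.5] go [   1.5 -130.1] turn 0.41 w 1.006 F [ 0.7 -0.5 -0.7]
tool z (deg off down) [ 4.43 -2.15]
nickel top z 1.054 expected 0.08900000000000001 rim xy [ 0.5021 -0.0044] pin 0.5466 -0.1068
brass top z 1.054 expected 0.095 rim xy [ 0.5021 -0.0044] pin 0.5562 -0.1658
black top z 1.054 expected 0.097 rim xy [ 0.5021 -0.0044] pin 0.5656 -0.225
copper top z 1.054 expected 0.093 rim xy [ 0.5021 -0.0044] pin 0.5751 -0.284
```

View pics/final.png

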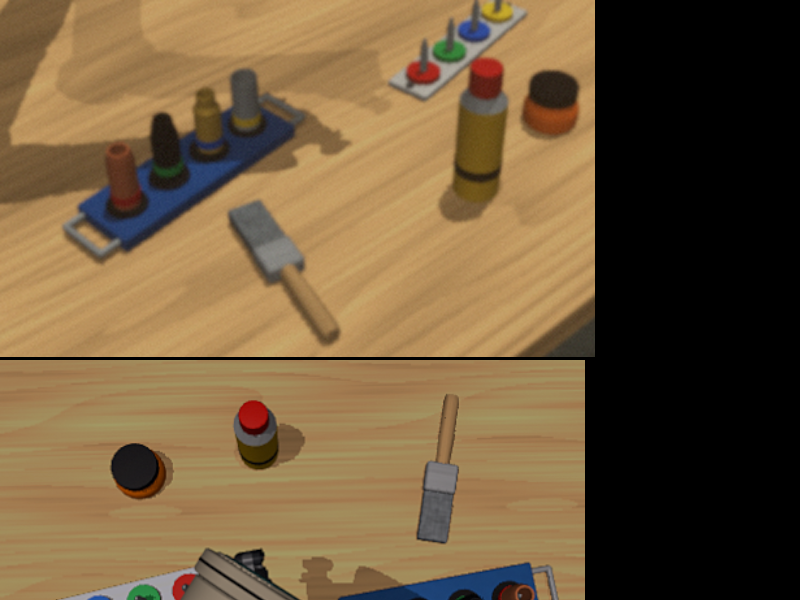

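The scene view shows all four upright and down on the washers, in the strip's order, and the bystanders unmoved. The depth check was spoiled by zero (no-reading) pixels, so I'll repeat it with those masked and then hand in.

```bash
python3 - <<'E'
from h import *
t=cap('top')
for n,x,y,h in(('nickel',.5466,-.1068,.068),('brass',.5562,-.1658,.074),('black',.5656,-.225,.076),('copper',.5751,-.284,.072)):
    u=proj(t,[(x,y,.021+h)])[0].astype(int); v,w=np.mgrid[u[1]-12:u[1]+13,u[0]-12:u[0]+13]
    d=t['depth'][v,w].ravel(); o,r=ray(t,np.c_[w.ravel(),v.ravel()]); Q=(o+r*d[:,None])[d>0]; Q=Q[Q[:,2]<.15]
    zt=np.percentile(Q[:,2],97); k=Q[:,2]>zt-.005
    print(n,'top z',zt.round(4),'expected',round(.021+h,3),'rim xy',Q[k,:2].mean(0).round(4),'pin',x,y)
print(env.sign_off())
E
```

```text
nickel top z 0.0882 expected 0.089 rim xy [ 0.5477 -0.1087] pin 0.5466 -0.1068
brass top z 0.094 expected 0.095 rim xy [ 0.554  -0.1622] pin 0.5562 -0.1658
black top z 0.096 expected 0.097 rim xy [ 0.5626 -0.2223] pin 0.5656 -0.225
copper top z 0.0922 expected 0.093 rim xy [ 0.5739 -0.2826] pin 0.5751 -0.284
the job is handed in; nothing more can be done
None
```

All four nozzles are on the carrier pins in the strip's order from left to right (nickel, brass, black, copper). I handed the job in at about 37 s of the 99 s allowed.

**Last checks:**
- **Seating:** each nozzle's top measured within 1 mm of its fully seated height.
- **Centring:** the rims are within about 4 mm of the pin axes, inside the bore's clearance.
- **Scene:** in the final picture all four stand upright, the strip is empty, and the can, jar and brush are where they were.
- **Gripper:** it is open and well clear of everything.

**What went wrong or disagreed:**
- **Tool tilt:** the tool's tilt drifted to about 7° over the many moves. Before nickel I gave the hand a half turn to reverse the lean. Nickel was set down about 4–5° tilted and settled upright on release.
- **Brass grip:** the gripper's width read slightly low on brass. The pictures showed it properly held, with a lean of a few degrees, and it took about 10 N of contact as it landed.
- **Depth check:** my first one gave nonsense because pixels with no reading were included. I repeated it with those removed, and that repeat gave the figures above.

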